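Nip up a loose lens retaining ring with the two-pin spanner

TASK

The front glass of the lens in the vice rattles because its recessed retaining ring has worked loose. Take the two-pin spanner from its stand, let both pins into the ring's two holes by feel and turn the ring clockwise (seen from above) until it is home and nipped up snug, about 0.35 N m. Press and turn gently: never load the ring hard and never touch the glass. Then put the spanner back in its stand, pins down, and leave the other things where they lie.

Things in the scene. Friction and masses are not known exactly. Their poses are not given: they have to be found in the camera images.
- spanner: Two-pin spanner, 77 mm tall, 0.14 kg, upright in its stand; same when turned half round. Origin midway between the pin tips, z up the handle, x along the crossbar. Steel pins of 4 mm diameter (last 1 mm tapered), 9 mm long, at x = -21.5 and +21.5 mm; crossbar 54 x 13 x 9 mm from z = 9 to 18 mm; stem 12 mm across; flat blue handle above, 28 mm along x, 14 mm thick along y, z = 29 to 77 mm.
- pin_tips (a point): The spanner's point midway between its pin tips (the same point and axes as spanner).
- spanner_grip (a point): Where to grip the spanner's handle across its 14 mm thickness (along y): 56 mm above spanner's origin, with its axes.
- spanner_stand: Fixed grey plastic spanner stand, 92 x 52 x 32 mm. Origin at the centre of its underside, x along its slot. The crossbar lies along x in a slot 18 mm wide and 62 mm long between two rounded cheeks 32 mm high, on a rubber ledge 22 mm high; the pins hang free beside the ledge.
- stand_seat (a point): Where the spanner's origin is when it sits in the stand: 13 mm above the table at the stand's centre; axes of the stand.
- lens_vice: Fixed grey lens vice 96 x 150 mm with two dark jaws 44 mm high and a clamping knob on its +y side, gripping an upright black camera lens, 62 mm across (54 mm inside), its rim 70 mm above the table. Origin at the centre of its underside, on the lens axis; z up. As a solid it includes the lens, the ring and the glass.
- ring_face (a point): Centre of the retaining ring's upper face, on the lens axis, 67 mm above the table; axes of the vice. Bright ring, 53 mm outside, 33 mm inside, with two opposite blind holes 5.2 mm wide, 3.5 mm deep, 21.5 mm from the axis. From above, anticlockwise positive, the line of holes stands at the vice's x axis + the ring's joint value + up to 0.35 rad either way, not reported (lens clamped at no exact angle).
- retaining_ring (a joint): Ring's turn, rad: loose at 0.4 to 0.75; falls when tightened (clockwise from above); 0 where it comes home on the glass, a firm stop. The thread drags at 0.14 N m, at the stop the moment climbs fast; 0.3 to 0.45 N m is snug (0.7 too much), and it stays home when let go. Pins sliding on its face at 3 to 8 N do not drag it round; the push vanishes when they drop into the holes.
- front_glass: The lens's dark front glass, 40 mm across, seen inside the ring; the middle of its dome is 4.6 mm below the ring's face. Origin on the lens axis at table height. Must not be touched.
- lens_cap: Black round lens cap, 65 mm across, 10 mm high, lying loose on the table. Origin at the centre of its underside. Bystander.
- phone: Black phone 138 x 69 x 8 mm lying loose on the table. Bystander.
- screwdriver_red: Red precision screwdriver, 158 mm long, lying loose on the table. Bystander.
- marker_black: White and black marker pen, 123 mm long, lying loose on the table. Bystander.
- squeegee_card: Blue plastic smoothing card 55 x 85 mm lying loose on the table. Bystander.
Things that resemble listed ones, but are neither listed nor needed, are in the scene too. What is shaped like the spanner but brown, green or purple is not meant.

How it is judged:
By the outcome, as a careful person would: the job done as asked, in the order asked, and still so for the second after the job is handed in, with the robot touching nothing.
It also fails if it takes over 72 s, if anything falls off the work surface, if the arm or the gripper's body presses on something with over 40 N, if the wrist force passes 120 N, or if a joint passes its speed limit or range.

ROBOT

A 6-joint arm with a two-finger parallel gripper is mounted at the origin on a cart in front of the work surface, level with it; the furniture and walls round the work are solid. World frame = base frame: x ahead of the robot, y to its left, z up, the work surface at z = 0. Lengths are in m, angles in rad, forces in N, time in s.
With the tool pointing down it reaches from about 0.35 to 0.775 m from the base axis. Payload 5.5 kg.
Tool frame: the origin (TCP) lies midway between the tips of the shut fingers; the grasp point (between the pads) lies grasp_offset behind it (grasp_offset is the distance from the TCP to the grasp point, in m); z points along the fingers, y is the line along which they close (so a half turn about z gives the same grasp; the last joint's range is limited). The gripper opens to 85 mm and grips with 20 to 120 N. Pads are 22 mm wide; open, the fingers measure 114 mm over their backs; the gripper's body (76 mm by 85 mm) begins 54 mm behind the grasp point. The pads swing forward as they close: fully open they stand 13 mm farther back than shut.
Start: joints at [-1.461, 0.313, 0.046, 1.304, 0, 1.431], TCP at [0.142, -0.557, 0.231] pointing down, gripper open.
Joint ranges: [-2.76, 2.76], [-0.86, 1.69], [-1.03, 1.26], [-2.2, 2.34], [-1.47, 1.5], [-3.14, 3.14]. Speed limits (rad/s): [2.57, 2.57, 3.14, 3.14, 3.14, 3.14].

INTERFACE

Orientations are given as a unit quaternion [w, x, y, z].
In Python, from workcell import * gives the robot as it stands.
- The arm moves only by the tool step_arm, never from a script. Its argument "deltas" is a list of rows, each a list of 7 numbers: the shift along the world's x, y, z in mm, then the turn, a rotation vector about the world's x, y, z in degrees, then the gripper's target within -1 to 1 (fully open at 1, half-way at 0, shut at -1). A call has 1 to 5 rows; each row shifts and turns the commanded pose from where the row before left it; what a row does not reach is not made up. A row lasts 1/10 s, in which the tool goes at most 50 mm and 8.59 degrees, less where a joint would pass 70% of its speed; a pose out of reach is approached as far as the arm can. A call is refused whole if a number of a shift passes 50 or a number of a turn 8.59, either way. A call with a gripper value outside its range is refused whole. The fingers move at their own pace and stop on an object; "newtons" is the grip in N (left out, the last holds). Time passes only in rows, so rows that do not move let the fingers close. It gives the time, the measured TCP pose, the force, the opening and the grip force at its end, in the units of the state.
- get_state(): the state, without advancing time (a new reading comes with each control period).
- read_camera(name): name is "side" or "top" or "wrist"; returns a dict with "image" (400x640x3 uint8, red, green, blue), "z_map" (400x640 float32, m along the optical axis (not along the pixel's ray), 0 where there is no reading), "K" (3x3 intrinsics, pixels), "dist_coeffs" ([k1, k2, p1, p2, k3] as OpenCV has them; the pictures are not rectified), "world_from_camera" (4x4, takes a point from camera to world coordinates). Camera axes: x right, y down, z forward; pixel columns grow to the right and rows downward; lengths in m; the calibration is good to about 2 mm. A picture is of the moment at which its call begins.
- hand_in(): hands the job in; it is judged then, once.
The state is a dict: "clock": time; "joint_pos": joint angles; "qvel": joint speeds; "tau": joint torques, N m; "tcp_pos": TCP position; "orientation": TCP orientation; "wrist_force": force on the tool from outside, world axes, zero at the start; "ft_torque": the same for the moment, N m; "finger_gap": finger opening in m; "grip_force": force on a finger pad.
Only numpy, scipy, OpenCV 4.12 (cv2) and the standard library are available. Lean on these libraries where they do the work, as an engineer would, in place of code of your own. Each camera call takes 0.05 s, during which the arm holds its last target. There are 200 camera calls.

## Working session

There is one attempt and no reset: what is moved stays moved. The work goes in short steps, Python scripts to look and compute and a tool call to move; the robot and the scene stay as the last step left them, time stands still between calls to the robot, and variables do not carry over. Pictures are saved under pics/ and viewed, at most 13 in all, crops included, and the job is handed in when it is done.

Besides the shell and the picture viewer there is one more tool, called after ">>>" as name(argument=value, ...), one argument or row to a line, values as JSON. step_arm: Moves the arm, as the interface text tells. Its arguments: {"type":"object","properties":{"deltas":{"type":"array","items":{"type":"array","items":{"type":"number"}}},"newtons":{"type":"number"}},"required":["deltas"]}

```bash
mkdir -p pics; ls; cat > h.py <<'E'
from workcell import *
import numpy as np, cv2
def cam(n):
    c=read_camera(n); return c
def pts(c):
    z=c["z_map"]; h,w=z.shape
    u,v=np.meshgrid(np.arange(w),np.arange(h))
    p=cv2.undistortPoints(np.stack([u,v],-1).reshape(-1,1,2).astype(np.float64),c["K"],c["dist_coeffs"]).reshape(h,w,2)
    P=np.dstack([p[...,0]*z,p[...,1]*z,z])
    T=c["world_from_camera"]; W=P@T[:3,:3].T+T[:3,3]
    W[z<=0]=np.nan
    return W
def save(c,n): cv2.imwrite("pics/"+n,c["image"][...,::-1])
E
python3 - <<'E'
from h import *
s=get_state();print(s)
a=cam("top");np.savez("top.npz",**a);b=cam("side");np.savez("side.npz",**b)
print(a["world_from_camera"],b["world_from_camera"])
im=a["image"];save(a,"top.png");save(b,"side.png")
E
```

```text
pics
{'clock': 0.0, 'joint_pos': array([-1.46055092e+00,  3.14000760e-01,  4.49937822e-02,  1.30359611e+00,
        1.85671774e-05,  1.43123719e+00]), 'qvel': array([ 3.55957477e-05,  1.85616631e-03,  1.55994958e-03, -3.20291052e-04,
       -5.78061675e-04,  1.02941075e-03]), 'tau': array([-2.41104724e-03, -4.80622780e+01,  2.98534906e+01,  1.94676616e-02,
       -4.97706640e-05, -2.61539931e-06]), 'tcp_pos': array([ 0.14211157, -0.55664448,  0.23041472]), 'orientation': array([-9.03147378e-04,  9.92209443e-01,  1.24577708e-01,  2.25228433e-05]), 'wrist_force': array([ 0.2216901 , -0.78298973,  1.45918421]), 'ft_torque': array([-0.00116572,  0.00621073,  0.02099871]), 'grip_force': 0.0, 'finger_gap': 0.08552271485931821}
[[-5.37981751e-03 -9.86123629e-01  1.65925420e-01  2.52678048e-01]
 [-9.99985507e-01  5.27085022e-03 -1.09705670e-03  5.24961018e-02]
 [ 2.07265502e-04 -1.65928917e-01 -9.86137694e-01  1.62022112e+00]
 [ 0.00000000e+00  0.00000000e+00  0.00000000e+00  1.00000000e+00]] [[-0.87959303 -0.23860497  0.41156259  0.01597411]
 [-0.47566459  0.42710593 -0.76897576  0.97955961]
 [ 0.00770062 -0.87215147 -0.48917534  0.69500443]
 [ 0.          0.          0.          1.        ]]
```

View pics/top.png

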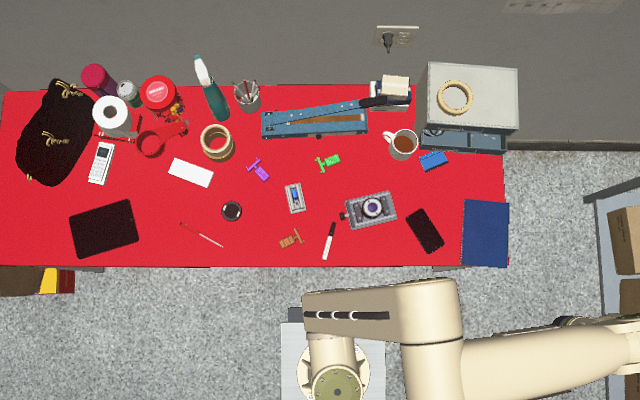

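View pics/side.png

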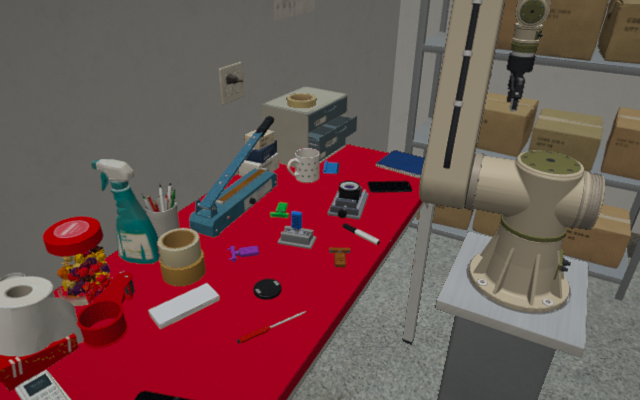

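The top view shows the stand with the blue spanner at (294,198), and the lens vice at (371,209) with its knob on the left at (343,215). Next I'll measure both.

```bash
python3 - <<'E'
from h import *
a=dict(np.load("top.npz"));W=pts(a);im=a["image"].astype(int)
def show(n,u0,u1,v0,v1,zmin,zmax,mask=None):
    w=W[v0:v1,u0:u1];m=(w[...,2]>zmin)&(w[...,2]<zmax)
    if mask is not None:m&=mask[v0:v1,u0:u1]
    p=w[m]; r=cv2.minAreaRect((p[:,:2]*1000).astype(np.float32)); print(n,len(p),p.mean(0),r)
blue=(im[...,2]>im[...,0]+40)
show("table",300,330,225,240,-1,1)
show("stand",276,316,175,220,.012,.045)
show("standtop",276,316,175,220,.025,.04)
show("handle",276,316,175,220,.05,.12)
show("blue",276,316,175,220,.05,.12,blue)
show("vice",335,405,182,235,.012,.09)
show("rim",335,405,182,235,.060,.085)
c=cv2.resize(a["image"][170:240,270:410],None,fx=5,fy=5,interpolation=cv2.INTER_CUBIC)
cv2.imwrite("pics/crop.png",c[...,::-1])
b=dict(np.load("side.npz"));W=pts(b);im=b["image"].astype(int);blue=(im[...,2]>im[...,0]+40)
show("side blue",280,315,205,235,.03,.12,blue)
show("side rim",330,370,180,200,.062,.09)
E
```

```text
table 449 [ 0.42704793  0.05686768 -0.00073577] ((426.887939453125, 56.7281608581543), (91.64217376708984, 46.55211639404297), 89.93667602539062)
stand 258 [0.53089289 0.11630328 0.02783569] ((531.12255859375, 116.25123596191406), (87.3138198852539, 45.538387298583984), 14.916258811950684)
standtop 188 [0.53031317 0.1162391  0.03075652] ((533.3244018554688, 116.92561340332031), (77.79219818115234, 39.86498260498047), 12.720235824584961)
handle 50 [0.5320119  0.11614582 0.08507197] ((533.8312377929688, 116.77361297607422), (26.25472068786621, 13.860219955444336), 13.79620361328125)
blue 38 [0.53435539 0.11702376 0.08898898] ((534.028564453125, 116.9976806640625), (25.363420486450195, 13.2178373336792), 17.50082015991211)
vice 1257 [ 0.48904077 -0.11178287  0.03780952] ((487.94488525390625, -96.94092559814453), (95.90169525146484, 196.1107940673828), 13.21041202545166)
rim 276 [ 0.49368531 -0.11971591  0.06641504] ((492.8276062011719, -119.8905029296875), (61.2242431640625, 60.96394348144531), 9.103700637817383)
side blue 156 [0.53475023 0.12126706 0.07159169] ((536.2769165039062, 120.16397094726562), (25.61606216430664, 15.056122779846191), 6.764589786529541)
side rim 210 [ 0.49715358 -0.11788995  0.06758389] ((496.5737609863281, -119.37371063232422), (63.095237731933594, 64.04158782958984), 79.37150573730469)
```

View pics/crop.png

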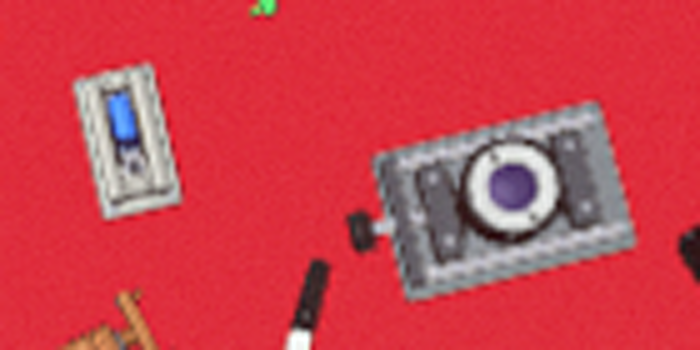

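The stand is at about (0.533, 0.117) with yaw +14°, and the handle top is at 0.09, as it should be. The lens is at about (0.4935, -0.1195) with vice yaw +13°, and its rim is at 0.07. The hole line looks to be near 32°. I'll go over the vice first and turn the wrist half round on the way, because joint 6 has room that way.

>>> step_arm(
  deltas=[
    [16,20,4,0,0,8.2,1],
    [16,20,4,0,0,8.2,1],
    [16,20,4,0,0,8.2,1],
    [16,20,4,0,0,8.2,1],
    [16,20,4,0,0,8.2,1],
  ],
)

```text
clock: 0.6
tcp_pos: [0.2226, -0.4561, 0.251]
orientation: [-0.0, 0.884, 0.467, 0.0]
wrist_force: [0.8, 0.6, 0.7]
finger_gap: 0.0854
grip_force: 0.0
```

>>> step_arm(
  deltas=[
    [16,20,4,0,0,8.2,1],
    [16,20,4,0,0,8.2,1],
    [16,20,4,0,0,8.2,1],
    [16,20,4,0,0,8.2,1],
    [16,20,4,0,0,8.2,1],
  ],
)

```text
clock: 1.1
tcp_pos: [0.3025, -0.3561, 0.2711]
orientation: [-0.0, 0.665, 0.747, 0.0]
wrist_force: [-0.8, -0.7, 0.6]
finger_gap: 0.0851
grip_force: 0.0
```

>>> step_arm(
  deltas=[
    [16,20,4,0,0,8.2,1],
    [16,20,4,0,0,8.2,1],
    [16,20,4,0,0,8.2,1],
    [16,20,4,0,0,8.2,1],
    [16,20,4,0,0,8.2,1],
  ],
)

```text
clock: 1.6
tcp_pos: [0.3825, -0.2561, 0.2912]
orientation: [-0.0, 0.361, 0.932, 0.0]
wrist_force: [0.2, 0.1, 0.1]
finger_gap: 0.0853
grip_force: 0.0
```

>>> step_arm(
  deltas=[
    [16,20,4,0,0,8.2,1],
    [16,20,4,0,0,8.2,1],
    [16,20,4,0,0,8.2,1],
    [16,20,4,0,0,8.2,1],
    [16,20,4,0,0,8.2,1],
  ],
)

```text
clock: 2.1
tcp_pos: [0.4625, -0.1562, 0.3111]
orientation: [-0.0, 0.012, 1.0, 0.0]
wrist_force: [-0.2, -0.3, -0.2]
finger_gap: 0.0851
grip_force: 0.0
```

>>> step_arm(
  deltas=[
    [16,20,4,0,0,8.2,1],
    [16,20,4,0,0,8.2,1],
    [0,0,0,0,0,0,1],
    [0,0,0,0,0,0,1],
  ],
)

```text
clock: 2.5
tcp_pos: [0.494, -0.1169, 0.3188]
orientation: [-0.001, -0.128, 0.992, 0.0]
wrist_force: [-0.1, -0.7, 0.1]
finger_gap: 0.0853
grip_force: 0.0
```

```bash
python3 - <<'E'
from h import *
s=get_state();print(s["clock"],s["joint_pos"],s["tcp_pos"],s["orientation"]); print(grasp_offset if 'grasp_offset' in globals() else [k for k in globals() if k[0]!='_'])
c=cam("wrist");np.savez("w1.npz",**c);save(c,"w1.png");print(c["world_from_camera"].round(3),c["K"])
W=pts(c);m=(W[...,2]>.0685)&(W[...,2]<.075)&(np.hypot(W[...,0]-.4935,W[...,1]+.1195)<.04)
r=cv2.minEnclosingCircle((W[m][:,:2]*1000).astype(np.float32));print(m.sum(),r)
E
```

```text
2.5 [-3.90343891e-01  1.72181831e-01  7.47600774e-02  1.47442886e+00
 -3.01702926e-04 -6.46676846e-01] [ 0.4940322  -0.1168637   0.31883858] [-5.32615789e-04 -1.27815935e-01  9.91797755e-01  1.30222613e-04]
0.0187
[[-0.253  0.931  0.264  0.425]
 [ 0.967  0.243  0.069 -0.135]
 [ 0.     0.273 -0.962  0.461]
 [ 0.     0.     0.     1.   ]] [[303.54539762   0.         312.85841867]
 [  0.         303.54539762 195.50008457]
 [  0.           0.           1.        ]]
377 ((494.77783203125, -122.66934967041016), 30.82187271118164)
```

View pics/w1.png

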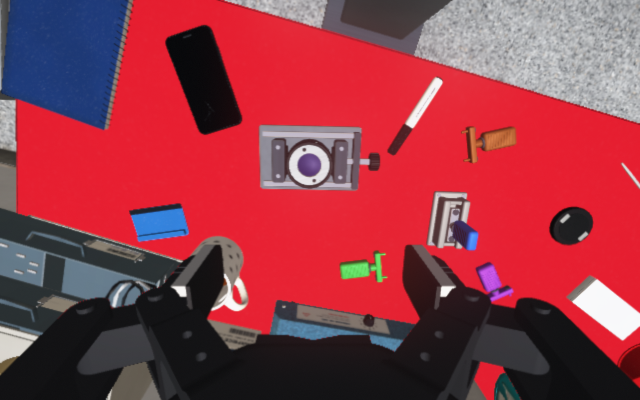

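The wrist view shows the ring at about (310,164) with two hole dots, and the stand with the blue spanner at about (460,230). On to the stand.

>>> step_arm(
  deltas=[
    [5,30,-10,0,0,0,1],
    [5,30,-10,0,0,0,1],
    [5,30,-15,0,0,0,1],
    [5,30,-20,0,0,0,1],
    [5,30,-20,0,0,0,1],
  ],
)

```text
clock: 3.05
tcp_pos: [0.5188, 0.0327, 0.2437]
orientation: [0.0, -0.126, 0.992, -0.0]
wrist_force: [0.6, -0.6, 0.7]
finger_gap: 0.0853
grip_force: 0.0
```

>>> step_arm(
  deltas=[
    [5,30,-20,0,0,0,1],
    [5,30,-20,0,0,0,1],
    [5,25,-15,0,0,0,1],
    [0,0,0,0,0,0,1],
    [0,0,0,0,0,0,1],
  ],
)

```text
clock: 3.55
tcp_pos: [0.5335, 0.1171, 0.1889]
orientation: [-0.001, -0.128, 0.992, -0.0]
wrist_force: [0.5, -0.1, 0.1]
finger_gap: 0.085
grip_force: 0.0
```

```bash
python3 - <<'E'
from h import *
s=get_state();print(s["clock"],s["joint_pos"],s["tcp_pos"],s["orientation"])
c=cam("wrist");np.savez("w2.npz",**c);save(c,"w2.png")
W=pts(c);im=c["image"].astype(int);b=im[...,2]>im[...,0]+40
d=np.hypot(W[...,0]-.534,W[...,1]-.118)
for n,m in (("handle",b&(W[...,2]>.035)&(W[...,2]<.1)&(d<.04)),("htop",b&(W[...,2]>.082)&(W[...,2]<.1)&(d<.04)),("stand",(W[...,2]>.015)&(W[...,2]<.036)&(d<.06))):
    if m.sum()>5: print(n,m.sum(),W[m].mean(0),cv2.minAreaRect((W[m][:,:2]*1000).astype(np.float32)))
E
```

```text
3.55 [ 6.92849781e-02  2.74856805e-01 -1.11028942e-01  1.18645164e+00
 -4.63119465e-04 -1.86578134e-01] [0.53353575 0.11707832 0.18892209] [-7.82776152e-04 -1.27583012e-01  9.91827569e-01 -1.85998602e-04]
handle 483 [0.53408199 0.11411452 0.08916444] ((534.4431762695312, 114.57916259765625), (26.198902130126953, 13.413646697998047), 14.084697723388672)
htop 482 [0.53410044 0.11410402 0.08918194] ((534.5266723632812, 114.24634552001953), (26.198902130126953, 12.727377891540527), 14.084697723388672)
stand 2089 [0.52888763 0.11276639 0.03015278] ((534.5682373046875, 114.06167602539062), (77.81087493896484, 40.020076751708984), 12.709188461303711)
```

View pics/w2.png

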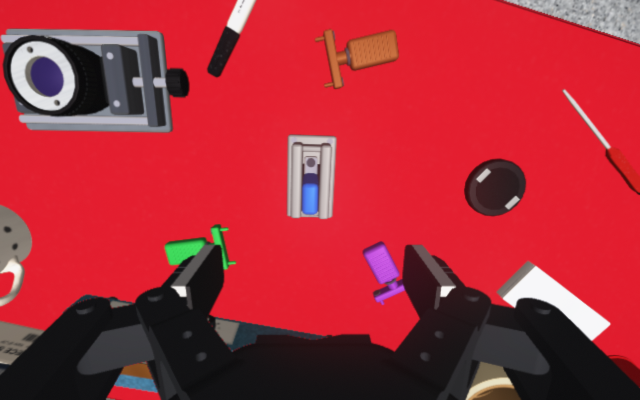

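The handle in the wrist view is at (310,195), which gives (534.4, 114.4), against (534, 117) from the top camera. I'll aim at y = 116, go down and grip.

>>> step_arm(
  deltas=[
    [1,-1,-30,0,0,0,1],
    [0,0,-40,0,0,0,1],
    [0,0,-40,0,0,0,1],
    [0,0,-22,0,0,0,1],
    [0,0,-6,0,0,0,1],
  ],
)

```text
clock: 4.1
tcp_pos: [0.5335, 0.1151, 0.0495]
orientation: [-0.002, -0.127, 0.992, 0.0]
wrist_force: [-0.6, -0.6, -0.0]
finger_gap: 0.0856
grip_force: 0.0
```

>>> step_arm(
  deltas=[
    [0,0,0,0,0,0,-0.5],
    [0,0,0,0,0,0,-0.6],
    [0,0,0,0,0,0,-0.7],
    [0,0,0,0,0,0,-0.8],
    [0,0,0,0,0,0,-1],
  ],
  newtons=20,
)

```text
clock: 4.6
tcp_pos: [0.5359, 0.1168, 0.0523]
orientation: [0.001, -0.128, 0.992, -0.0]
wrist_force: [1.1, -1.0, -1.4]
finger_gap: 0.0135
grip_force: 25.3
```

>>> step_arm(
  deltas=[
    [0,0,0,0,0,0,-1],
    [0,0,0,0,0,0,-1],
    [0,0,0,0,0,0,-1],
  ],
)

```text
clock: 4.9
tcp_pos: [0.5358, 0.1168, 0.0522]
orientation: [0.001, -0.128, 0.992, -0.0]
wrist_force: [-0.3, -0.2, 6.4]
finger_gap: 0.0136
grip_force: 26.2
```

>>> step_arm(
  deltas=[
    [0,0,0,0,0,0,-1],
    [0,0,0,0,0,0,-1],
    [0,0,5,0,0,0,-1],
    [0,0,15,0,0,0,-1],
    [0,0,30,0,0,0,-1],
  ],
  newtons=60,
)

```text
clock: 5.4
tcp_pos: [0.5324, 0.1167, 0.0992]
orientation: [-0.003, -0.128, 0.992, 0.0]
wrist_force: [-0.2, 0.7, -2.2]
finger_gap: 0.0136
grip_force: 58.7
```

>>> step_arm(
  deltas=[
    [0,0,30,0,0,0,-1],
    [0,0,20,0,0,0,-1],
    [0,-10,0,0,0,4,-1],
    [0,-25,0,0,0,4,-1],
    [0,-30,0,0,0,4,-1],
  ],
)

```text
clock: 5.9
tcp_pos: [0.5346, 0.0521, 0.1512]
orientation: [-0.0, -0.234, 0.972, 0.0]
wrist_force: [-0.3, -0.2, -2.8]
finger_gap: 0.0132
grip_force: 58.8
```

>>> step_arm(
  deltas=[
    [-6,-30,0,0,0,4,-1],
    [-8,-40,0,0,0,0,-1],
    [-8,-40,0,0,0,0,-1],
    [-8,-30,0,0,0,0,-1],
    [-6,-20,0,0,0,0,-1],
  ],
)

```text
clock: 6.4
tcp_pos: [0.4981, -0.1099, 0.1509]
orientation: [-0.001, -0.264, 0.965, 0.0]
wrist_force: [-0.7, 0.5, -2.1]
finger_gap: 0.0132
grip_force: 58.7
```

>>> step_arm(
  deltas=[
    [-4,-11,0,0,0,0,-1],
    [0,0,0,0,0,0,-1],
    [0,0,0,0,0,0,-1],
  ],
)

```text
clock: 6.7
tcp_pos: [0.4951, -0.1185, 0.1512]
orientation: [-0.0, -0.265, 0.964, 0.001]
wrist_force: [-0.5, 0.1, -1.9]
finger_gap: 0.0133
grip_force: 58.7
```

```bash
python3 - <<'E'
from h import *
s=get_state();print(s["clock"],s["joint_pos"],s["tcp_pos"],s["orientation"],s["wrist_force"],s["ft_torque"],s["finger_gap"])
c=cam("wrist");np.savez("w3.npz",**c);cv2.imwrite("pics/w3.png",cv2.resize(c["image"][100:300,190:450],None,fx=3,fy=3,interpolation=cv2.INTER_CUBIC)[...,::-1])
E
```

```text
6.7 [-3.93241189e-01  2.26818471e-01 -2.70648979e-01  1.07405248e+00
  7.37622142e-04 -9.29376996e-01] [ 0.49505032 -0.11852047  0.15116668] [-5.90234490e-05 -2.64868678e-01  9.64284355e-01  5.13261533e-04] [-0.46191644  0.0939992  -1.93101537] [-0.00812703  0.03480491 -0.02482251] 0.013322908082332614
```

View pics/w3.png

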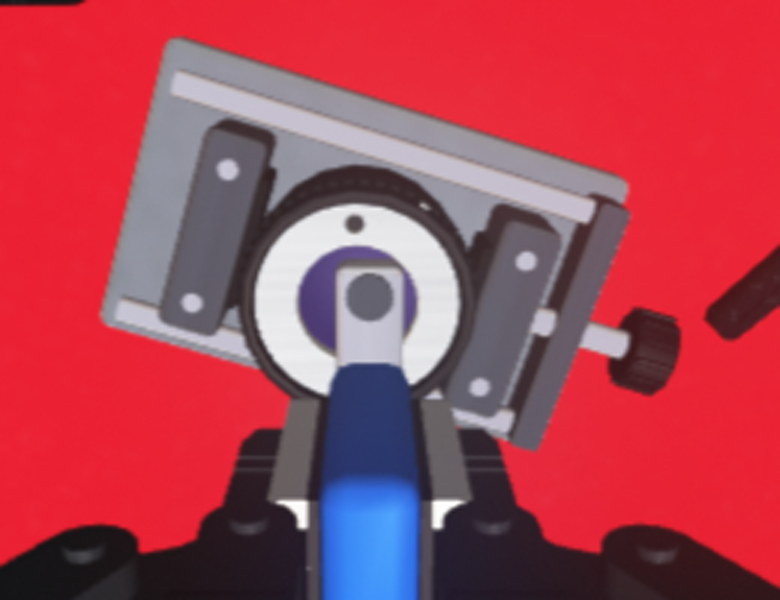

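The near pin's rivet is at crop (369,297), the far-side hole of the ring at (355,224), and the ring is bright around the purple glass. The spanner and ring are in one view, so I'll compute the offset between them; the camera bias should mostly cancel.

```bash
cat >> h.py <<'E'
def ray(c,uv,z):
    p=cv2.undistortPoints(np.float64(uv).reshape(-1,1,2),c["K"],c["dist_coeffs"]).reshape(-1,2)
    T=c["world_from_camera"]; d=np.c_[p,np.ones(len(p))]@T[:3,:3].T
    return T[:3,3]+d*((z-T[2,3])/d[:,2:])
def circ(P):
    A=np.c_[2*P[:,:2],np.ones(len(P))];x=np.linalg.lstsq(A,(P[:,:2]**2).sum(1),rcond=None)[0]
    return x[:2],np.sqrt(x[2]+x[:2]@x[:2])
def look(c,z_tcp,rt=True):
    im=c["image"];g=im.min(2).astype(np.uint8)
    up=cv2.resize(g,None,fx=4,fy=4,interpolation=cv2.INTER_CUBIC)
    f=lambda q:(np.float64(q)+.5)/4-.5
    return up,f
E
python3 - <<'E'
from h import *
c=dict(np.load("w3.npz"));up,f=look(c,0)
T=c["world_from_camera"]
bw=(up>150).astype(np.uint8)
# outer ring edge: cast rays from approx centre in upper half
cx,cy=[(190+(357+.5)/3-.5)*4,(100+(302+.5)/3-.5)*4]
E=[]
I=[]
for a in np.radians(np.arange(150,391,3)):   # image angle, upper half (sin<0)
    r=np.arange(70,180,.5);u=cx+r*np.cos(a);v=cy+r*np.sin(a)
    l=cv2.remap(up,u.astype(np.float32)[None],v.astype(np.float32)[None],1)[0].astype(float)
    k=np.where((l[:-1]>=150)&(l[1:]<150))[0]
    k=[q for q in k if r[q]>115]
    if k:E.append((u[k[0]],v[k[0]]))
E=np.array(E);P=ray(c,f(E),.067);ctr,R=circ(P)
for _ in range(4):
    e=np.hypot(*(P[:,:2]-ctr).T)-R;P=P[abs(e)<max(.0006,1.5*np.std(e))];ctr,R=circ(P)
print("ring",len(P),ctr,R,np.std(np.hypot(*(P[:,:2]-ctr).T)-R))
def blob(u,v,rad,thr):
    u,v=(190+(u+.5)/3-.5)*4,(100+(v+.5)/3-.5)*4
    s=up[int(v)-rad:int(v)+rad,int(u)-rad:int(u)+rad];m=s<thr
    n,lab,st,cen=cv2.connectedComponentsWithStats(m.astype(np.uint8));k=lab[rad,rad];
    return f([cen[k][0]+int(u)-rad,cen[k][1]+int(v)-rad]),st[k]
h,st=blob(355,224,22,150);print(h,st);H=ray(c,h,.067)[0];print("hole",H,np.hypot(*(H[:2]-ctr)),np.degrees(np.arctan2(*(H[:2]-ctr)[::-1])))
p,st=blob(369,297,45,150);print(p,st)
s=get_state();t=np.array([.49505,-.11852]);zt=s["tcp_pos"][2]
Q=ray(c,p,.1512-.0392+.018)[0]
yaw=2*np.arctan2(.96428,-.26487);tx=np.array([np.cos(yaw),np.sin(yaw)]);ty=np.array([tx[1],-tx[0]])
print("yaw",np.degrees(yaw),"pin",Q,"rel tool",(Q[:2]-t)@tx,(Q[:2]-t)@ty)
o=Q[:2]-.0215*tx;print("origin",o,"ring-origin mm",(ctr-o)*1e3, "dyaw holes-spanner", np.degrees(np.arctan2(*(H[:2]-ctr)[::-1]))-(np.degrees(yaw)-180))
W=pts(c);print("z near rivet",W[int(p[1])-2:int(p[1])+3,int(p[0])-2:int(p[0])+3,2].mean(),"ring z",np.nanmedian(W[170:180,280:300,2]))
E
```

```text
ring 81 [ 0.49485676 -0.12213946] 0.026546681431618174 7.305084882019676e-05
[307.75571895 174.16530501] [ 11  12  24  24 459]
hole [ 0.47659716 -0.13356567  0.067     ] 0.02153999032976706 -147.96312577889557
[312.80538462 198.56023077] [  16   15   64   65 3250]
yaw 210.71858199372429 pin [ 0.47531003 -0.12992961  0.13      ] rel tool 0.02279846901019178 0.0002749176535416082
origin [ 0.49379329 -0.11894694] ring-origin mm [ 1.06347098 -3.19251688] dyaw holes-spanner -178.68170777261986
z near rivet 0.13138506691922444 ring z 0.06725390883216893
```

The fit agrees with the given sizes: ring radius 26.55 mm and hole radius 21.54 mm. Correcting by (+1, -3) mm and +1.3°, then going down to just above the rim and checking again from near.

>>> step_arm(
  deltas=[
    [1,-3,-5,0,0,1.3,-1],
    [0,0,-12,0,0,0,-1],
    [0,0,-12,0,0,0,-1],
    [0,0,-6,0,0,0,-1],
    [0,0,0,0,0,0,-1],
  ],
)

```text
clock: 7.25
tcp_pos: [0.495, -0.1215, 0.1146]
orientation: [-0.001, -0.276, 0.961, 0.001]
wrist_force: [0.0, -0.3, -1.1]
finger_gap: 0.013
grip_force: 58.7
```

>>> step_arm(
  deltas=[
    [0,0,0,0,0,0,-1],
    [0,0,0,0,0,0,-1],
  ],
)

```text
clock: 7.45
tcp_pos: [0.4965, -0.1223, 0.1167]
orientation: [0.0, -0.276, 0.961, -0.0]
wrist_force: [-0.3, 0.7, -1.7]
finger_gap: 0.0134
grip_force: 58.7
```

```bash
python3 - <<'E'
from h import *
s=get_state();print(s["clock"],s["tcp_pos"],s["orientation"],s["wrist_force"],s["ft_torque"])
c=cam("wrist");np.savez("w4.npz",**c,tcp=s["tcp_pos"],q=s["orientation"]);cv2.imwrite("pics/w4.png",cv2.resize(c["image"][100:300,190:450],None,fx=3,fy=3,interpolation=cv2.INTER_CUBIC)[...,::-1])
E
```

```text
7.45 [ 0.49645854 -0.1223381   0.11665773] [ 2.52197719e-04 -2.75711533e-01  9.61240376e-01 -1.61967943e-04] [-0.29805399  0.74826182 -1.6680031 ] [0.00327671 0.05330567 0.00477894]
```

View pics/w4.png

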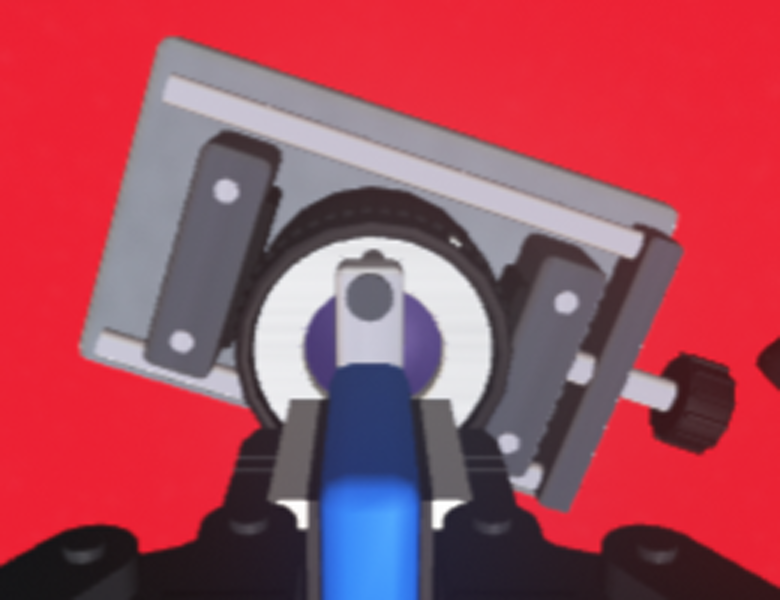

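The far hole now shows just beyond the end of the crossbar at (373,255), and the ring is centred at about (373,345). Fitting the ring again.

```bash
cat >> h.py <<'E'
def ringfit(c,cu,cv,r0):
    up,f=look(c,0);cx,cy=(190+(cu+.5)/3-.5)*4,(100+(cv+.5)/3-.5)*4;E=[]
    for a in np.radians(np.arange(165,376,3)):
        r=np.arange(r0-15,r0+40,.5);u=cx+r*np.cos(a);v=cy+r*np.sin(a)
        l=cv2.remap(up,u.astype(np.float32)[None],v.astype(np.float32)[None],1)[0].astype(float)
        k=np.where((l[:-1]>=150)&(l[1:]<150))[0]
        if len(k):E.append((u[k[0]],v[k[0]]))
    P=ray(c,f(np.array(E)),.067)
    for _ in range(5):
        ctr,R=circ(P);e=np.hypot(*(P[:,:2]-ctr).T)-R;P=P[abs(e)<max(.0005,1.5*np.std(e))]
    return ctr,R,len(P),np.std(e)
E
python3 - <<'E'
from h import *
c=dict(np.load("w4.npz"));t=c["tcp"]
ctr,R,n,sd=ringfit(c,373,350,150);print(ctr,R,n,sd)
yaw=2*np.arctan2(c["q"][2],c["q"][1]);tx=np.array([np.cos(yaw),np.sin(yaw)])
for dz in (0,.0014):
    Q=ray(c,[312.8,198.56],t[2]-.0212+dz)[0];o=Q[:2]-.0215*tx
    print(np.degrees(yaw),o,"ring-origin",(ctr-o)*1e3)
# hole visible part and angle check
H=ray(c,[190+373.5/3-.5,100+256/3-.5],.067)[0];print(np.hypot(*(H[:2]-ctr)),np.degrees(np.arctan2(*(H[:2]-ctr)[::-1]))%360)
E
```

```text
[ 0.4948867  -0.12220852] 0.026560709898818965 71 7.610897413039707e-05
212.00884415618117 [ 0.49523167 -0.12276752] ring-origin [-0.34496764  0.55900192]
212.00884415618117 [ 0.49488005 -0.12298621] ring-origin [0.0066506  0.77769499]
0.022416033681295723 211.7238546315343
```

Correcting by (-0.2, +0.7) and feeling down.

>>> step_arm(
  deltas=[
    [-0.2,0.7,-2,0,0,0,-1],
    [0,0,-2,0,0,0,-1],
    [0,0,-2,0,0,0,-1],
    [0,0,0,0,0,0,-1],
    [0,0,0,0,0,0,-1],
  ],
)

```text
clock: 8.0
tcp_pos: [0.4958, -0.1215, 0.1102]
orientation: [-0.0, -0.276, 0.961, 0.0]
wrist_force: [1.2, 0.0, -1.9]
finger_gap: 0.0131
grip_force: 58.7
```

>>> step_arm(
  deltas=[
    [0,0,-1,0,0,0,-1],
    [0,0,-1,0,0,0,-1],
    [0,0,-0.5,0,0,0,-1],
    [0,0,0,0,0,0,-1],
  ],
)

```text
clock: 8.4
tcp_pos: [0.4959, -0.1215, 0.1077]
orientation: [-0.0, -0.276, 0.961, 0.0]
wrist_force: [0.9, -0.1, -2.2]
finger_gap: 0.0138
grip_force: 58.7
```

```bash
python3 - <<'E'
from h import *
for i in range(4):
    s=get_state();print(s["clock"],s["tcp_pos"],s["wrist_force"],s["ft_torque"])
E
```

```text
8.4 [ 0.4958521  -0.12146897  0.10770272] [ 0.87414323 -0.14759084 -2.22145721] [-0.05033033 -0.03199761 -0.00923965]
8.4 [ 0.4958521  -0.12146897  0.10770272] [ 0.87414323 -0.14759084 -2.22145721] [-0.05033033 -0.03199761 -0.00923965]
8.4 [ 0.4958521  -0.12146897  0.10770272] [ 0.87414323 -0.14759084 -2.22145721] [-0.05033033 -0.03199761 -0.00923965]
8.4 [ 0.4958521  -0.12146897  0.10770272] [ 0.87414323 -0.14759084 -2.22145721] [-0.05033033 -0.03199761 -0.00923965]
```

>>> step_arm(
  deltas=[
    [0,0,-0.5,0,0,0,-1],
    [0,0,-0.5,0,0,0,-1],
    [0,0,0,0,0,0,-1],
  ],
)

```text
clock: 8.7
tcp_pos: [0.4959, -0.1215, 0.1068]
orientation: [-0.0, -0.276, 0.961, 0.0]
wrist_force: [0.2, -0.3, -2.3]
finger_gap: 0.0134
grip_force: 58.7
```

>>> step_arm(
  deltas=[
    [0,0,-0.5,0,0,0,-1],
    [0,0,0,0,0,0,-1],
  ],
)

```text
clock: 8.9
tcp_pos: [0.4959, -0.1215, 0.1063]
orientation: [-0.0, -0.276, 0.961, 0.0]
wrist_force: [0.8, -0.5, -2.4]
finger_gap: 0.0138
grip_force: 58.7
```

>>> step_arm(
  deltas=[
    [0,0,-0.5,0,0,0,-1],
    [0,0,0,0,0,0,-1],
  ],
)

```text
clock: 9.1
tcp_pos: [0.4959, -0.1215, 0.1058]
orientation: [-0.0, -0.276, 0.961, 0.0]
wrist_force: [0.6, 0.1, -1.5]
finger_gap: 0.0133
grip_force: 58.7
```

>>> step_arm(
  deltas=[
    [0,0,-0.5,0,0,0,-1],
    [0,0,0,0,0,0,-1],
  ],
)

```text
clock: 9.3
tcp_pos: [0.4959, -0.1215, 0.1053]
orientation: [-0.0, -0.276, 0.961, 0.0]
wrist_force: [1.0, 1.0, -1.4]
finger_gap: 0.0134
grip_force: 58.7
```

>>> step_arm(
  deltas=[
    [0,0,-0.4,0,0,0,-1],
    [0,0,0,0,0,0,-1],
  ],
)

```text
clock: 9.5
tcp_pos: [0.4959, -0.1215, 0.1049]
orientation: [-0.0, -0.276, 0.961, 0.0]
wrist_force: [0.1, -0.3, -1.3]
finger_gap: 0.0136
grip_force: 58.7
```

>>> step_arm(
  deltas=[
    [0,0,-0.4,0,0,0,-1],
    [0,0,0,0,0,0,-1],
  ],
)

```text
clock: 9.7
tcp_pos: [0.4959, -0.1215, 0.1045]
orientation: [-0.0, -0.276, 0.961, 0.0]
wrist_force: [0.4, -0.6, -1.4]
finger_gap: 0.0134
grip_force: 58.7
```

>>> step_arm(
  deltas=[
    [0,0,-0.4,0,0,0,-1],
    [0,0,0,0,0,0,-1],
  ],
)

```text
clock: 9.9
tcp_pos: [0.4959, -0.1215, 0.1041]
orientation: [-0.0, -0.276, 0.961, 0.0]
wrist_force: [0.1, 0.5, -1.9]
finger_gap: 0.0134
grip_force: 58.7
```

>>> step_arm(
  deltas=[
    [0,0,-0.3,0,0,0,-1],
    [0,0,0,0,0,0,-1],
  ],
)

```text
clock: 10.1
tcp_pos: [0.4959, -0.1215, 0.1038]
orientation: [-0.0, -0.276, 0.961, 0.0]
wrist_force: [0.2, -0.3, -2.0]
finger_gap: 0.0134
grip_force: 58.7
```

>>> step_arm(
  deltas=[
    [0,0,-0.3,0,0,0,-1],
    [0,0,0,0,0,0,-1],
  ],
)

```text
clock: 10.3
tcp_pos: [0.4959, -0.1215, 0.1035]
orientation: [-0.0, -0.276, 0.961, 0.0]
wrist_force: [-0.4, -0.2, -1.9]
finger_gap: 0.0134
grip_force: 58.7
```

>>> step_arm(
  deltas=[
    [0,0,-0.4,0,0,0,-1],
    [0,0,0,0,0,0,-1],
  ],
)

```text
clock: 10.5
tcp_pos: [0.4959, -0.1215, 0.1031]
orientation: [-0.0, -0.276, 0.961, 0.0]
wrist_force: [-1.1, 0.2, -1.3]
finger_gap: 0.0132
grip_force: 58.7
```

>>> step_arm(
  deltas=[
    [0,0,-0.3,0,0,0,-1],
    [0,0,0,0,0,0,-1],
  ],
)

```text
clock: 10.7
tcp_pos: [0.496, -0.1215, 0.1028]
orientation: [0.0, -0.276, 0.961, 0.0]
wrist_force: [-0.6, 0.4, -1.5]
finger_gap: 0.013
grip_force: 58.7
```

```bash
python3 - <<'E'
from h import *
s=get_state();print(s["clock"],s["tcp_pos"],s["wrist_force"],s["ft_torque"])
c=cam("wrist");np.savez("w5.npz",**c,tcp=s["tcp_pos"],q=s["orientation"]);cv2.imwrite("pics/w5.png",cv2.resize(c["image"][160:270,260:380],None,fx=5,fy=5,interpolation=cv2.INTER_CUBIC)[...,::-1])
W=pts(c);print("bar z",np.nanmedian(W[205:212,308:318,2]),"ring z",np.nanmedian(W[205:212,275:285,2]))
ctr,R,n,sd=ringfit(c,373,365,150);print(ctr,R,n,sd)
E
```

```text
10.7 [ 0.4959526  -0.12150949  0.10280929] [-0.64635681  0.36666156 -1.48256282] [-0.00159464 -0.02609554  0.03202574]
bar z 0.0817017700379702 ring z 0.06684461501978656
[ 0.49489174 -0.12218434] 0.026558301657839036 71 8.635124560781414e-05
```

View pics/w5.png

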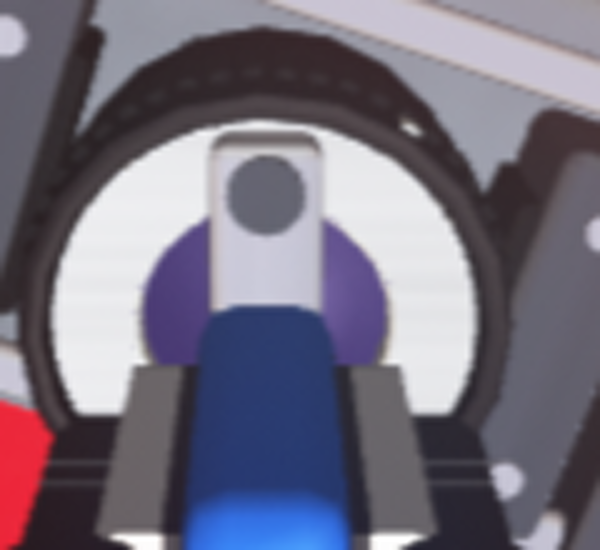

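Both pins are in: the crossbar top is only 14.9 mm above the ring face, so the pins are about 3 mm deep with no push. Now turning clockwise about the ring axis; home should be 23–38° away.

>>> step_arm(
  deltas=[
    [0.03,-0.05,0,0,0,-2,-1],
    [0.03,-0.05,0,0,0,-2,-1],
    [0.03,-0.05,0,0,0,-2,-1],
    [0,0,0,0,0,0,-1],
  ],
)

```text
clock: 11.15
tcp_pos: [0.496, -0.1216, 0.1028]
orientation: [0.0, -0.225, 0.974, 0.0]
wrist_force: [-0.6, 0.6, -1.1]
finger_gap: 0.0134
grip_force: 58.8
```

```bash
cat > st.py <<'E'
from h import *
s=get_state();q=s["orientation"];print(s["clock"],"yaw",np.degrees(2*np.arctan2(q[2],q[1]))-180,s["tcp_pos"],s["wrist_force"],"tz",s["ft_torque"])
E
python3 st.py
```

```text
11.15 yaw 26.01573943910995 [ 0.4960499  -0.12164624  0.10284877] [-0.64925233  0.58488294 -1.07101185] tz [ 0.01981114 -0.00334567  0.19545482]
```

>>> step_arm(
  deltas=[
    [0.03,-0.06,0,0,0,-3,-1],
    [0.03,-0.06,0,0,0,-3,-1],
    [0.02,-0.06,0,0,0,-3,-1],
    [0,0,0,0,0,0,-1],
  ],
)

```text
clock: 11.55
tcp_pos: [0.496, -0.1216, 0.1028]
orientation: [-0.0, -0.148, 0.989, 0.0]
wrist_force: [-0.0, 0.8, -2.0]
finger_gap: 0.0135
grip_force: 58.8
```

```bash
python3 st.py
```

```text
11.55 yaw 17.05663614708712 [ 0.49604989 -0.12164878  0.10282392] [-0.01572603  0.84353457 -2.00542242] tz [0.16130744 0.05258733 0.03659912]
```

```bash
python3 - <<'E'
from h import *
s=get_state();print(s["clock"],s["tcp_pos"],s["wrist_force"],s["ft_torque"])
c=cam("wrist");cv2.imwrite("pics/w6.png",cv2.resize(c["image"][160:270,260:380],None,fx=5,fy=5,interpolation=cv2.INTER_CUBIC)[...,::-1])
W=pts(c);print("bar z",np.nanmedian(W[205:212,308:318,2]),"ring z",np.nanmedian(W[205:212,275:285,2]))
print(ringfit(c,373,365,150));s=get_state();print(s["clock"],s["tcp_pos"],s["wrist_force"],s["ft_torque"])
E
```

```text
11.55 [ 0.49604989 -0.12164878  0.10282392] [-0.01572603  0.84353457 -2.00542242] [0.16130744 0.05258733 0.03659912]
bar z 0.08183420549766068 ring z 0.06678326097215138
(array([ 0.49486385, -0.12216094]), np.float64(0.026582977873991755), 71, np.float64(7.614465801621376e-05))
11.6 [ 0.49604608 -0.12165205  0.10281   ] [ 0.29826395  1.16172522 -0.6684059 ] [0.19189705 0.0787025  0.05252543]
```

View pics/w6.png

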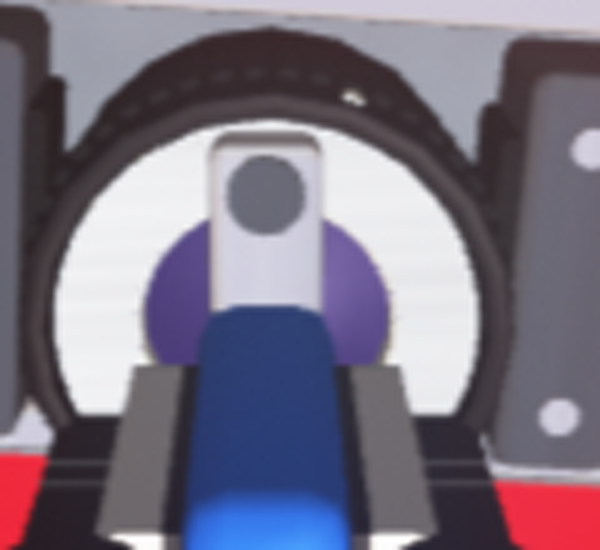

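The bar hides both holes and hasn't risen, so the ring is turning with the spanner. Continuing in smaller steps.

>>> step_arm(
  deltas=[
    [0.02,-0.06,0,0,0,-2,-1],
    [0.02,-0.06,0,0,0,-2,-1],
  ],
)

```text
clock: 11.8
tcp_pos: [0.496, -0.1217, 0.1028]
orientation: [-0.0, -0.114, 0.994, 0.0]
wrist_force: [-0.5, 2.6, -1.5]
finger_gap: 0.0137
grip_force: 58.9
```

```bash
python3 st.py
```

```text
11.8 yaw 13.051677521640698 [ 0.49604064 -0.12167266  0.10281566] [-0.49815655  2.58328752 -1.46504379] tz [0.31277186 0.01964679 0.12710234]
```

>>> step_arm(
  deltas=[
    [0.02,-0.06,0,0,0,-2,-1],
    [0.02,-0.06,0,0,0,-1,-1],
  ],
)

```text
clock: 12.0
tcp_pos: [0.4961, -0.1217, 0.1028]
orientation: [-0.0, -0.088, 0.996, 0.0]
wrist_force: [0.1, 1.9, -1.3]
finger_gap: 0.0132
grip_force: 58.9
```

```bash
python3 st.py
```

```text
12.0 yaw 10.059329335639376 [ 0.49607202 -0.12167519  0.1028175 ] [ 0.08516772  1.86220606 -1.30538206] tz [0.45866987 0.07816281 0.14947512]
```

>>> step_arm(
  deltas=[
    [0,0,0,0,0,-1,-1],
    [0,0,0,0,0,0,-1],
  ],
)

```text
clock: 12.2
tcp_pos: [0.4961, -0.1217, 0.1028]
orientation: [-0.0, -0.079, 0.997, 0.0]
wrist_force: [-1.9, 2.1, -0.2]
finger_gap: 0.0133
grip_force: 58.9
```

```bash
python3 st.py
```

```text
12.2 yaw 9.044254637371836 [ 0.49606366 -0.12174052  0.10280258] [-1.9466317   2.09976122 -0.19657794] tz [0.54377787 0.12443312 0.11336348]
```

A side force of about 2 N is building up in +y, so I over-compensated the axis. Relieving it and then continuing with pure turning.

>>> step_arm(
  deltas=[
    [0,0.3,0,0,0,-1,-1],
    [0,0,0,0,0,-1,-1],
  ],
)

```text
clock: 12.4
tcp_pos: [0.4961, -0.1217, 0.1028]
orientation: [-0.0, -0.061, 0.998, 0.0]
wrist_force: [-0.9, 2.4, -0.2]
finger_gap: 0.0134
grip_force: 58.9
```

```bash
python3 st.py
```

```text
12.4 yaw 6.951835890038041 [ 0.49609766 -0.12167918  0.10281744] [-0.89808735  2.39562432 -0.19454367] tz [0.47306416 0.16851111 0.13614665]
```

>>> step_arm(
  deltas=[
    [0,0,0,0,0,-1,-1],
  ],
)

```text
clock: 12.5
tcp_pos: [0.4961, -0.1217, 0.1028]
orientation: [-0.0, -0.052, 0.999, 0.0]
wrist_force: [-1.2, 2.9, -0.6]
finger_gap: 0.0132
grip_force: 58.9
```

```bash
python3 st.py
```

```text
12.5 yaw 5.942176127417724 [ 0.49609091 -0.12166698  0.10278712] [-1.23577925  2.8819359  -0.64448289] tz [0.54039181 0.13772019 0.19274991]
```

>>> step_arm(
  deltas=[
    [0,0,0,0,0,-1,-1],
  ],
)

```text
clock: 12.6
tcp_pos: [0.4961, -0.1217, 0.1028]
orientation: [-0.0, -0.043, 0.999, 0.0]
wrist_force: [-0.4, 2.1, -0.9]
finger_gap: 0.0134
grip_force: 58.9
```

```bash
python3 st.py
```

```text
12.6 yaw 4.936477627904367 [ 0.49606678 -0.12165225  0.10278662] [-0.44987872  2.05141929 -0.8744235 ] tz [0.63545686 0.13994778 0.13610997]
```

>>> step_arm(
  deltas=[
    [0,0.4,0,0,0,-1,-1],
    [0,0,0,0,0,-1,-1],
  ],
)

```text
clock: 12.8
tcp_pos: [0.4961, -0.1216, 0.1028]
orientation: [-0.0, -0.025, 1.0, -0.0]
wrist_force: [-1.2, 2.3, -0.1]
finger_gap: 0.013
grip_force: 58.9
```

```bash
python3 st.py
```

```text
12.8 yaw 2.9212793064991445 [ 0.49611711 -0.12156481  0.10279822] [-1.21236602  2.27335456 -0.11217293] tz [0.27369117 0.19820666 0.17470852]
```

>>> step_arm(
  deltas=[
    [0,0,0,0,0,-1,-1],
  ],
)

```text
clock: 12.9
tcp_pos: [0.4961, -0.1215, 0.1028]
orientation: [-0.0, -0.017, 1.0, -0.0]
wrist_force: [-0.8, 0.2, -0.7]
finger_gap: 0.0128
grip_force: 58.9
```

```bash
python3 st.py
```

```text
12.9 yaw 1.9230996312704747 [ 0.49611281 -0.12152586  0.10278037] [-0.84835502  0.16820331 -0.65616584] tz [0.27381721 0.28538982 0.09786361]
```

>>> step_arm(
  deltas=[
    [0,0,0,0,0,-1,-1],
  ],
)

```text
clock: 13.0
tcp_pos: [0.4961, -0.1215, 0.1028]
orientation: [-0.0, -0.008, 1.0, -0.0]
wrist_force: [-1.5, 1.2, -1.1]
finger_gap: 0.0134
grip_force: 58.9
```

```bash
python3 st.py
```

```text
13.0 yaw 0.9188763173114864 [ 0.49611651 -0.12150992  0.10281787] [-1.45204607  1.22707689 -1.11168637] tz [0.21989453 0.2609564  0.17437503]
```

>>> step_arm(
  deltas=[
    [0,0,0,0,0,-0.6,-1],
  ],
)

```text
clock: 13.1
tcp_pos: [0.4961, -0.1215, 0.1028]
orientation: [-0.0, -0.003, 1.0, -0.0]
wrist_force: [-1.6, 0.5, -0.9]
finger_gap: 0.0134
grip_force: 58.9
```

```bash
python3 st.py
```

```text
13.1 yaw 0.34114169023951035 [ 0.49609825 -0.12150922  0.10279362] [-1.55159295  0.45019097 -0.90057418] tz [0.16854215 0.15350956 0.20768757]
```

>>> step_arm(
  deltas=[
    [0,0,0,0,0,-0.6,-1],
  ],
)

```text
clock: 13.2
tcp_pos: [0.4961, -0.1215, 0.1028]
orientation: [-0.0, 0.002, 1.0, -0.0]
wrist_force: [-1.5, 0.4, -0.1]
finger_gap: 0.0134
grip_force: 58.9
```

```bash
python3 st.py
```

```text
13.2 yaw -0.24325488896232628 [ 0.4961451  -0.12150851  0.10279132] [-1.46202503  0.35235504 -0.13632798] tz [0.18057978 0.23475972 0.08928395]
```

>>> step_arm(
  deltas=[
    [0,0,0,0,0,-0.6,-1],
  ],
)

```text
clock: 13.3
tcp_pos: [0.4962, -0.1215, 0.1028]
orientation: [-0.0, 0.007, 1.0, -0.0]
wrist_force: [-1.3, -0.1, -0.9]
finger_gap: 0.0132
grip_force: 58.9
```

```bash
python3 st.py
```

```text
13.3 yaw -0.8398346482387069 [ 0.49616401 -0.12148605  0.10283322] [-1.27426954 -0.05193222 -0.90261096] tz [0.16543555 0.24647879 0.1930015 ]
```

>>> step_arm(
  deltas=[
    [0,0,0,0,0,-0.6,-1],
  ],
)

```text
clock: 13.4
tcp_pos: [0.4962, -0.1215, 0.1028]
orientation: [-0.0, 0.013, 1.0, -0.0]
wrist_force: [-1.5, 0.1, -0.9]
finger_gap: 0.0136
grip_force: 58.9
```

```bash
python3 st.py
```

```text
13.4 yaw -1.4394846193429203 [ 0.49615026 -0.12145619  0.10280954] [-1.52487715  0.11200454 -0.91597203] tz [0.10697017 0.30655777 0.12609797]
```

>>> step_arm(
  deltas=[
    [0,0,0,0,0,-0.6,-1],
  ],
)

```text
clock: 13.5
tcp_pos: [0.4962, -0.1215, 0.1028]
orientation: [-0.0, 0.018, 1.0, -0.0]
wrist_force: [-1.2, 0.1, -0.0]
finger_gap: 0.0134
grip_force: 58.9
```

```bash
python3 st.py
```

```text
13.5 yaw -2.039976294240091 [ 0.49616931 -0.12145887  0.10280796] [-1.2424057   0.14278573 -0.02001612] tz [0.15832229 0.30232203 0.09373254]
```

>>> step_arm(
  deltas=[
    [0,0,0,0,0,-0.6,-1],
  ],
)

```text
clock: 13.6
tcp_pos: [0.4962, -0.1214, 0.1028]
orientation: [-0.0, 0.023, 1.0, -0.0]
wrist_force: [-1.8, -0.4, -0.5]
finger_gap: 0.0134
grip_force: 58.9
```

```bash
python3 st.py
```

```text
13.6 yaw -2.6369662160766723 [ 0.496169   -0.12143128  0.10282186] [-1.7767576  -0.3582735  -0.54983738] tz [0.06571773 0.26401126 0.16026014]
```

>>> step_arm(
  deltas=[
    [0,0,0,0,0,-0.6,-1],
  ],
)

```text
clock: 13.7
tcp_pos: [0.4962, -0.1214, 0.1028]
orientation: [-0.0, 0.028, 1.0, -0.0]
wrist_force: [-1.6, -0.2, -0.6]
finger_gap: 0.0132
grip_force: 58.9
```

```bash
python3 st.py
```

```text
13.7 yaw -3.242323326498024 [ 0.49616805 -0.12144412  0.10281107] [-1.59582613 -0.15462804 -0.6164984 ] tz [0.01418425 0.27066067 0.08888346]
```

>>> step_arm(
  deltas=[
    [0,0,0,0,0,-0.6,-1],
  ],
)

```text
clock: 13.8
tcp_pos: [0.4962, -0.1214, 0.1028]
orientation: [-0.0, 0.034, 0.999, -0.0]
wrist_force: [-1.9, -0.3, -0.2]
finger_gap: 0.0135
grip_force: 58.9
```

```bash
python3 st.py
```

```text
13.8 yaw -3.8397811870806606 [ 0.49616594 -0.12143204  0.10282232] [-1.94170484 -0.27587607 -0.24839435] tz [-0.01812871  0.32351307  0.10735326]
```

>>> step_arm(
  deltas=[
    [0,0,0,0,0,-0.6,-1],
  ],
)

```text
clock: 13.9
tcp_pos: [0.4962, -0.1214, 0.1028]
orientation: [0.0, 0.039, 0.999, -0.0]
wrist_force: [-0.9, 0.0, -0.0]
finger_gap: 0.0134
grip_force: 58.9
```

```bash
python3 st.py
```

```text
13.9 yaw -4.438646574284121 [ 0.49618977 -0.12140904  0.10282194] [-0.85200795  0.03613986 -0.04006942] tz [0.04718527 0.33825794 0.16724403]
```

>>> step_arm(
  deltas=[
    [0,0,0,0,0,-0.6,-1],
  ],
)

```text
clock: 14.0
tcp_pos: [0.4962, -0.1214, 0.1028]
orientation: [0.0, 0.044, 0.999, -0.0]
wrist_force: [-2.0, 0.3, -1.7]
finger_gap: 0.0134
grip_force: 58.9
```

```bash
python3 st.py
```

```text
14.0 yaw -5.038095178768714 [ 0.49618832 -0.121401    0.10282   ] [-2.03263796  0.28403995 -1.72933576] tz [-0.01746604  0.35593755  0.05621994]
```

>>> step_arm(
  deltas=[
    [0,0,0,0,0,-0.6,-1],
  ],
)

```text
clock: 14.1
tcp_pos: [0.4962, -0.1214, 0.1028]
orientation: [-0.0, 0.049, 0.999, -0.0]
wrist_force: [-1.2, -0.3, -0.7]
finger_gap: 0.0135
grip_force: 58.9
```

```bash
python3 st.py
```

```text
14.1 yaw -5.639019647446474 [ 0.49616218 -0.12141386  0.10281577] [-1.20489694 -0.29722524 -0.68509239] tz [-0.03053821  0.24984923  0.17308587]
```

>>> step_arm(
  deltas=[
    [0,0,0,0,0,-0.6,-1],
  ],
)

```text
clock: 14.2
tcp_pos: [0.4962, -0.1214, 0.1028]
orientation: [0.0, 0.054, 0.999, 0.0]
wrist_force: [-0.7, -0.5, -0.6]
finger_gap: 0.013
grip_force: 58.9
```

```bash
python3 st.py
```

```text
14.2 yaw -6.235209328379767 [ 0.49619686 -0.12140068  0.1028379 ] [-0.73150999 -0.49432388 -0.59869215] tz [0.05942493 0.31919232 0.23146997]
```

>>> step_arm(
  deltas=[
    [0,0,0,0,0,-0.5,-1],
  ],
)

```text
clock: 14.3
tcp_pos: [0.4962, -0.1214, 0.1028]
orientation: [-0.0, 0.059, 0.998, 0.0]
wrist_force: [-1.5, -0.6, -1.2]
finger_gap: 0.0132
grip_force: 58.9
```

```bash
python3 st.py
```

```text
14.3 yaw -6.717141418166278 [ 0.49616545 -0.12135557  0.10280319] [-1.46991893 -0.60494369 -1.21797338] tz [0.01340665 0.26473462 0.33006605]
```

>>> step_arm(
  deltas=[
    [0,0,0,0,0,-0.5,-1],
  ],
)

```text
clock: 14.4
tcp_pos: [0.4962, -0.1214, 0.1028]
orientation: [0.0, 0.063, 0.998, 0.0]
wrist_force: [-2.1, 0.2, -0.4]
finger_gap: 0.0133
grip_force: 59.0
```

```bash
python3 st.py
```

```text
14.4 yaw -7.208457719205057 [ 0.49621068 -0.12135521  0.10281083] [-2.08574176  0.186058   -0.37970695] tz [0.00925592 0.32527665 0.34467857]
```

>>> step_arm(
  deltas=[
    [0,0,0,0,0,-0.5,-1],
  ],
)

```text
clock: 14.5
tcp_pos: [0.4962, -0.1213, 0.1028]
orientation: [-0.0, 0.067, 0.998, 0.0]
wrist_force: [-1.4, -0.7, -1.0]
finger_gap: 0.0131
grip_force: 59.0
```

```bash
python3 st.py
```

```text
14.5 yaw -7.70699312950785 [ 0.49617822 -0.1213495   0.10281013] [-1.44854218 -0.70119052 -0.9566488 ] tz [-0.01742818  0.37357317  0.50335815]
```

The stop is reached: the moment is climbing to about 0.45–0.5. Holding for a few readings before deciding.

>>> step_arm(
  deltas=[
    [0,0,0,0,0,0.2,-1],
  ],
)

```text
clock: 14.6
tcp_pos: [0.4962, -0.1213, 0.1028]
orientation: [-0.0, 0.065, 0.998, 0.0]
wrist_force: [-0.9, 0.1, -2.0]
finger_gap: 0.0133
grip_force: 58.9
```

```bash
python3 st.py
```

```text
14.6 yaw -7.4908635423009855 [ 0.49615924 -0.12133329  0.10281549] [-0.88437725  0.10943777 -2.02263215] tz [-0.01328351  0.32421336  0.33268521]
```

>>> step_arm(
  deltas=[
    [0,0,0,0,0,0,-1],
  ],
)

```text
clock: 14.7
tcp_pos: [0.4962, -0.1214, 0.1028]
orientation: [0.0, 0.065, 0.998, 0.0]
wrist_force: [-0.8, -1.0, -1.1]
finger_gap: 0.0132
grip_force: 58.9
```

```bash
python3 st.py
```

```text
14.7 yaw -7.476849934200715 [ 0.49618805 -0.12137379  0.10282911] [-0.83987576 -0.96891305 -1.14822992] tz [-0.04945758  0.29429356  0.37248515]
```

>>> step_arm(
  deltas=[
    [0,0,0,0,0,0,-1],
  ],
)

```text
clock: 14.8
tcp_pos: [0.4962, -0.1214, 0.1028]
orientation: [0.0, 0.065, 0.998, 0.0]
wrist_force: [-1.6, -0.4, -0.9]
finger_gap: 0.0134
grip_force: 58.9
```

```bash
python3 st.py
```

```text
14.8 yaw -7.482598466015531 [ 0.49617659 -0.12135988  0.10281139] [-1.58756176 -0.4071112  -0.90471298] tz [0.02015047 0.2737139  0.38146027]
```

It holds at about 0.36 N m, which is snug. Now I'll unwind the spring (still within the hole play) and lift out.

>>> step_arm(
  deltas=[
    [-0.2,0,0,0,0,1,-1],
    [0,0,0,0,0,1,-1],
  ],
)

```text
clock: 15.0
tcp_pos: [0.4962, -0.1214, 0.1028]
orientation: [0.0, 0.047, 0.999, 0.0]
wrist_force: [-0.8, 0.9, -1.1]
finger_gap: 0.0134
grip_force: 58.8
```

```bash
python3 st.py
```

```text
15.0 yaw -5.431062415753047 [ 0.49616126 -0.12138841  0.10282692] [-0.81515204  0.87227033 -1.09979086] tz [ 0.00926754  0.07937416 -0.03362609]
```

>>> step_arm(
  deltas=[
    [0,0,1,0,0,0,-1],
    [0,0,1,0,0,0,-1],
    [0,0,2,0,0,0,-1],
    [0,0,4,0,0,0,-1],
    [0,0,10,0,0,0,-1],
  ],
)

```text
clock: 15.5
tcp_pos: [0.4955, -0.1212, 0.1208]
orientation: [-0.001, 0.048, 0.999, 0.0]
wrist_force: [-0.2, 0.2, -2.3]
finger_gap: 0.0132
grip_force: 58.7
```

>>> step_arm(
  deltas=[
    [0,0,15,0,0,0,-1],
    [0,0,15,0,0,0,-1],
    [0,0,0,0,0,0,-1],
    [0,0,0,0,0,0,-1],
  ],
)

```text
clock: 15.9
tcp_pos: [0.4964, -0.1215, 0.1513]
orientation: [0.001, 0.048, 0.999, -0.0]
wrist_force: [0.2, -0.2, -1.2]
finger_gap: 0.0137
grip_force: 58.8
```

```bash
python3 st.py; python3 - <<'E'
from h import *
c=cam("wrist");np.savez("w7.npz",**c);cv2.imwrite("pics/w7.png",cv2.resize(c["image"][100:300,190:450],None,fx=3,fy=3,interpolation=cv2.INTER_CUBIC)[...,::-1])
ctr,R,n,sd=ringfit(c,357,302,125);print(ctr,R,n)
up,f=look(c,0);W=pts(c);g=c["image"].min(2)
# dark spots on ring
v,u=np.mgrid[600:1000,1000:1520];P=ray(c,f(np.c_[u.ravel(),v.ravel()]),.067)[:,:2]-ctr
r=np.hypot(*P.T);a=np.degrees(np.arctan2(P[:,1],P[:,0]))%360
m=(up[v,u].ravel()<130)&(r>.0185)&(r<.0245)&(a>100)&(a<260)
H,e=np.histogram(a[m],bins=np.arange(100,261,4));print([(int(x),int(h)) for x,h in zip(e,H) if h])
E
```

```text
15.9 yaw -5.488005930568335 [ 0.49639963 -0.12151977  0.15133857] [ 0.17001844 -0.15389947 -1.22130715] tz [-0.00366098 -0.05943066  0.03151341]
[ 0.49458223 -0.12210635] 0.02661768598492702 71
[(168, 7), (172, 138), (176, 162), (180, 59)]
```

View pics/w7.png

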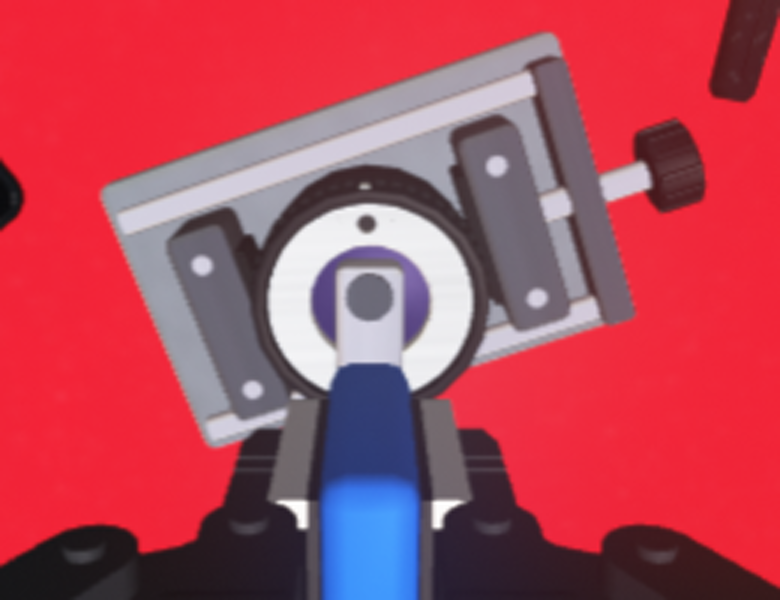

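The ring's hole is at crop (367,223), which puts the line of holes at -3.5°. It turned about 35.5° and hasn't backed off. Carrying the spanner back to the stand.

>>> step_arm(
  deltas=[
    [3,20,0,0,0,4,-1],
    [5,30,0,0,0,4,-1],
    [5,35,0,0,0,4,-1],
    [6,35,0,0,0,4,-1],
    [6,35,0,0,0,4.2,-1],
  ],
)

```text
clock: 16.45
tcp_pos: [0.5204, 0.0349, 0.1499]
orientation: [-0.001, -0.129, 0.992, 0.0]
wrist_force: [0.8, -0.5, -1.2]
finger_gap: 0.0132
grip_force: 58.9
```

>>> step_arm(
  deltas=[
    [6,35,0,0,0,0,-1],
    [5,30,0,0,0,0,-1],
    [3.8,18.2,-15,0,0,0,-1],
    [0,0,-15,0,0,0,-1],
    [0,0,-10,0,0,0,-1],
  ],
)

```text
clock: 16.95
tcp_pos: [0.5346, 0.1175, 0.1088]
orientation: [-0.001, -0.129, 0.992, 0.0]
wrist_force: [-0.4, 0.7, -2.8]
finger_gap: 0.0132
grip_force: 58.9
```

>>> step_arm(
  deltas=[
    [0,0,0,0,0,0,-1],
    [0,0,0,0,0,0,-1],
    [0,0,0,0,0,0,-1],
    [0,0,0,0,0,0,-1],
  ],
)

```text
clock: 17.35
tcp_pos: [0.5364, 0.1164, 0.1116]
orientation: [0.001, -0.128, 0.992, -0.0]
wrist_force: [0.4, 1.0, -1.7]
finger_gap: 0.013
grip_force: 58.9
```

```bash
python3 st.py
```

```text
17.35 yaw 14.663900319466535 [0.5364204  0.11641761 0.11163251] [ 0.43433563  0.9669047  -1.68223021] tz [-0.08034714 -0.01813942 -0.00172131]
```

>>> step_arm(
  deltas=[
    [-0.4,0.3,-15,0,0,0,-1],
    [0,0,-12,0,0,0,-1],
    [0,0,-10,0,0,0,-1],
    [0,0,0,0,0,0,-1],
    [0,0,0,0,0,0,-1],
  ],
)

```text
clock: 17.85
tcp_pos: [0.5352, 0.1171, 0.0736]
orientation: [-0.0, -0.128, 0.992, 0.0]
wrist_force: [0.6, -0.4, -2.7]
finger_gap: 0.0133
grip_force: 58.9
```

>>> step_arm(
  deltas=[
    [0,0,-5,0,0,0,-1],
    [0,0,-4,0,0,0,-1],
    [0,0,-4,0,0,0,-1],
    [0,0,-3,0,0,0,-1],
    [0,0,0,0,0,0,-1],
  ],
)

```text
clock: 18.35
tcp_pos: [0.5353, 0.1168, 0.0574]
orientation: [-0.0, -0.128, 0.992, -0.0]
wrist_force: [-0.0, -1.8, -3.2]
finger_gap: 0.0135
grip_force: 58.8
```

>>> step_arm(
  deltas=[
    [0,0,0,0,0,0,-1],
    [0,0,-1,0,0,0,-1],
    [0,0,-1,0,0,0,-1],
    [0,0,0,0,0,0,-1],
  ],
)

```text
clock: 18.75
tcp_pos: [0.5356, 0.1169, 0.056]
orientation: [0.0, -0.128, 0.992, -0.0]
wrist_force: [0.4, -2.1, -1.2]
finger_gap: 0.0133
grip_force: 59.0
```

The -2 N side force in y suggests the crossbar is brushing the +y cheek. Shifting y by -1.2 mm and continuing down.

>>> step_arm(
  deltas=[
    [0,-1.2,0,0,0,0,-1],
    [0,0,0,0,0,0,-1],
    [0,0,-1,0,0,0,-1],
    [0,0,-1,0,0,0,-1],
    [0,0,0,0,0,0,-1],
  ],
)

```text
clock: 19.25
tcp_pos: [0.5351, 0.1161, 0.0536]
orientation: [-0.0, -0.128, 0.992, 0.0]
wrist_force: [0.3, 0.1, -1.9]
finger_gap: 0.0134
grip_force: 59.0
```

>>> step_arm(
  deltas=[
    [0,0,-0.6,0,0,0,-1],
    [0,0,-0.6,0,0,0,-1],
    [0,0,0,0,0,0,-1],
  ],
)

```text
clock: 19.55
tcp_pos: [0.5353, 0.1159, 0.0525]
orientation: [-0.0, -0.128, 0.992, 0.0]
wrist_force: [0.6, -0.8, -1.5]
finger_gap: 0.0131
grip_force: 59.0
```

```bash
python3 st.py
```

```text
19.55 yaw 14.71271866785807 [0.53529301 0.11594684 0.05251937] [ 0.56998878 -0.77166892 -1.53044789] tz [ 0.05974632  0.02710446 -0.00435793]
```

>>> step_arm(
  deltas=[
    [0,0,-0.4,0,0,0,-1],
    [0,0,-0.3,0,0,0,-1],
    [0,0,0,0,0,0,-1],
  ],
)

```text
clock: 19.85
tcp_pos: [0.5354, 0.1159, 0.0523]
orientation: [0.0, -0.128, 0.992, 0.0]
wrist_force: [-1.2, 0.3, 2.0]
finger_gap: 0.0133
grip_force: 59.6
```

>>> step_arm(
  deltas=[
    [0,0,-0.4,0,0,0,-1],
    [0,0,0,0,0,0,-1],
  ],
)

```text
clock: 20.05
tcp_pos: [0.5355, 0.1159, 0.0522]
orientation: [0.0, -0.128, 0.992, 0.0]
wrist_force: [-1.8, -0.0, 5.6]
finger_gap: 0.0129
grip_force: 60.2
```

>>> step_arm(
  deltas=[
    [0,0,-0.3,0,0,0,-1],
    [0,0,0,0,0,0,-1],
  ],
)

```text
clock: 20.25
tcp_pos: [0.5355, 0.1159, 0.0523]
orientation: [0.0, -0.128, 0.992, -0.0]
wrist_force: [-3.2, -0.4, 7.3]
finger_gap: 0.0136
grip_force: 60.5
```

Seated at the same height as at pick-up (0.0522). Releasing gently, then rising straight up and clearing away.

>>> step_arm(
  deltas=[
    [0,0,0.6,0,0,0,-0.6],
    [0,0,0,0,0,0,-0.3],
    [0,0,0,0,0,0,0.2],
    [0,0,0,0,0,0,0.7],
    [0,0,0,0,0,0,1],
  ],
  newtons=20,
)

```text
clock: 20.75
tcp_pos: [0.5353, 0.1159, 0.0516]
orientation: [-0.0, -0.128, 0.992, 0.0]
wrist_force: [0.4, -0.6, -0.6]
finger_gap: 0.0719
grip_force: 0.0
```

>>> step_arm(
  deltas=[
    [0,0,0,0,0,0,1],
    [0,0,0,0,0,0,1],
    [0,0,10,0,0,0,1],
    [0,0,30,0,0,0,1],
    [0,0,40,0,0,0,1],
  ],
)

```text
clock: 21.25
tcp_pos: [0.5338, 0.1158, 0.1315]
orientation: [-0.002, -0.128, 0.992, 0.0]
wrist_force: [0.4, 0.1, -0.0]
finger_gap: 0.0855
grip_force: 0.0
```

>>> step_arm(
  deltas=[
    [0,0,40,0,0,0,1],
    [0,0,30,0,0,0,1],
    [0,0,0,0,0,0,1],
    [0,0,0,0,0,0,1],
    [0,0,0,0,0,0,1],
  ],
)

```text
clock: 21.75
tcp_pos: [0.5346, 0.1159, 0.2009]
orientation: [-0.001, -0.128, 0.992, 0.0]
wrist_force: [-0.1, -0.4, -1.0]
finger_gap: 0.0858
grip_force: 0.0
```

```bash
python3 st.py; python3 - <<'E'
from h import *
c=cam("wrist");save(c,"w8.png")
W=pts(c);im=c["image"].astype(int);b=im[...,2]>im[...,0]+40
d=np.hypot(W[...,0]-.534,W[...,1]-.116)
for n,m in (("htop",b&(W[...,2]>.075)&(W[...,2]<.11)&(d<.04)),("stand",(W[...,2]>.015)&(W[...,2]<.036)&(d<.06))):
    if m.sum()>5: print(n,m.sum(),W[m].mean(0),cv2.minAreaRect((W[m][:,:2]*1000).astype(np.float32)))
E
```

```text
21.75 yaw 14.71444326727297 [0.53461393 0.11587717 0.20091884] [-0.11371462 -0.37706375 -0.99276254] tz [ 0.0453183   0.00286104 -0.01234835]
htop 458 [0.53314215 0.11494221 0.08902267] ((533.6292114257812, 115.18795776367188), (26.290307998657227, 13.307188987731934), 14.276632308959961)
stand 1938 [0.52952592 0.11252783 0.03015741] ((534.7987060546875, 114.09230041503906), (78.40032958984375, 40.05345916748047), 12.696770668029785)
```

View pics/w8.png

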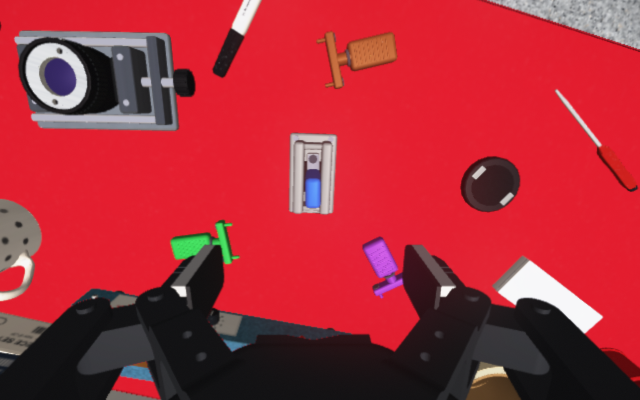

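The spanner stands upright and seated in its stand at (313,185), with the handle top at 0.089 as before. Nothing else has moved and the gripper is clear. Handing in.

```bash
python3 -c "
from workcell import *
print(hand_in())"
```

```text
the job is handed in; nothing more can be done
None
```

The ring is home and snug: it held at about 0.36 N m, though one noisy reading touched 0.50 N m as it met the stop. The spanner is back in its stand, pins down, with nothing else moved, and the job was handed in at about 22 s.

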